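# Pass a model carrier on to the next rail

## Robot

A 6-joint arm with a two-finger parallel gripper is mounted at the origin on the work surface. World frame = base frame: x ahead of the robot, y to its left, z up, the work surface at z = 0. Lengths are in m, angles in rad, forces in N, time in s.
With the tool pointing down it reaches from about 0.275 to 0.725 m from the base axis. Payload 5.6 kg.
Tool frame: the origin (TCP) lies between the finger pads; the fingertips stand nose_length ahead of it and the grasp point (between the pads) lies 8 mm behind it (nose_length is the distance from the TCP to the fingertips, in m); z points along the fingers, y is the line along which they close (so a half turn about z gives the same grasp; the last joint's range is limited). The gripper opens to 85 mm and grips with 20 to 120 N. Pads are 22 mm wide; open, the fingers measure 114 mm over their backs; the gripper's body (76 mm by 85 mm) begins 54 mm behind the grasp point. The pads swing forward as they close: fully open they stand 13 mm farther back than shut.
Start: joints at [-0.875, 0.255, 0.108, 0, -1.424, -0.285], TCP at [0.22, -0.504, 0.242] pointing down, gripper open.
Joint ranges: [-2.95, 2.95], [-1.21, 1.97], [-1.09, 1.5], [-2.87, 1.71], [-2.94, -0.07], [-3.05, 3.05]. Speed limits (rad/s): [2.57, 2.57, 3.14, 3.14, 3.14, 3.14].

## Interface

Orientations are given as a 3x3 rotation matrix whose columns are the frame's x, y, z axes.
In Python, from workcell import sense, snapshot, camera_model, job_done, find_in, pinpoint, nose_length gives the robot as it stands.
- The arm moves only by the tool apply_moves, never from a script. Its argument "rows" is text: rows parted by semicolons, each of 6 numbers parted by spaces: the shift along the tool's x, y, z in cm, then the turn, a rotation vector about the tool's x, y, z in rad. A call has 1 to 10 rows; each row is the pose to reach, as a shift and turn from the pose commanded when the call began, along the tool's axes at that moment; what a row does not reach only later rows make up. A row lasts 1/10 s, in which the tool goes at most 50 mm and 8.59 degrees, less where a joint would pass 70% of its speed; a pose out of reach is approached as far as the arm can. A call with a gripper value outside its range is refused whole. "hand" is the closure, from 0 (fully open) to 1 (shut), set as the call begins (left out, the last holds). The fingers move at their own pace and stop on an object; "newtons" is the grip in N (left out, the last holds). Time passes only in rows, so rows that repeat a pose let the fingers close. It gives the time, the measured TCP pose, the force, the opening and the grip force at its end, in the units of the state.
- sense(): the state, without advancing time (a new reading comes with each control period).
- snapshot(name): name is "side" or "top"; returns the picture (420x560x3 uint8, blue, green, red); there is no depth.
- camera_model(name): a dict with "fx", "fy", "cx", "cy" (pixels), "xyz" and "orientation" of the camera in the world. Camera axes: x right, y down, z forward; pixel columns grow to the right and rows downward; lengths in m; the calibration is good to about 2 mm. A picture is of the moment at which its call begins. camera_model takes no time and is no camera call.
- job_done(): hands the job in; it is judged then, once.
Trained networks look in the newest picture that a camera, given by its name, has taken for a name from the list of things; names that differ only in an ending like _2 or _b are one class to them, and where a whole thing is asked for, a point or a joint stands for the part that bears it (a point fixed in the world has none). Each returns a list of dicts, best first, with "score" (0 to 1); they miss things now and then, are a little off and sometimes report something else, mostly with a low value. They report only what shows in the picture. A call takes as long as a camera call.
- find_in(camera, label): "centre" ([column, row] as shares, 0 to 1, of the picture: columns of its width, rows of its height, amid what is visible of it).
- pinpoint(camera, label): "centre" ([column, row] as shares, 0 to 1, of the picture: columns of its width, rows of its height: a listed point, or the origin of a listed thing).
The state is a dict: "clock": time; "joints": joint angles; "joint_velocities": joint speeds; "tau": joint torques, N m; "tcp_pos": TCP position; "orientation": TCP orientation; "ft_force": force on the tool from outside, world axes, zero at the start; "wrist_torque": the same for the moment, N m; "opening": finger opening in m; "finger_force": force on a finger pad.
Only numpy, scipy, OpenCV 4.12 (cv2) and the standard library are available. Lean on these libraries where they do the work, as an engineer would, in place of code of your own. Each camera call takes 0.05 s, during which the arm holds its last target. There are 200 camera calls.

## Task

Pass the carrier with the full horseshoe dental arch on to the other rail: lift it over the turned-up end of its bar, bring it in over the turned-up end of the receiving bar and let it down gently until it hangs there. Then run it along the bar so that it pushes the carrier already hanging there up against the rubber buffer near the post, press until you feel the buffer give a little but use no more than about 10 N on it, and leave the two carriers hanging closed up against it. Leave the other carrier on the first rail and the things on the bench alone.

Things in the scene. Friction and masses are not known exactly. Their poses are not given: they have to be found in the camera images.
- arch_carrier: Stirrup carrier with the full horseshoe dental arch, on the feed rail next to its end stop. Aluminium channel runner straddles the bar: 64 mm along the bar, 18 wide (14 inside), ceiling 5 thick, cheeks 8 deep. Origin: middle of the ceiling's underside, resting on the bar's top; y along the bar, z up. 0.2-0.3 kg, friction on the bar 0.5-0.7.
- arch_grip (a point): Middle of the arch carrier's black grip fin, 28 mm above its origin: 10 mm thick across the bar (x), 36 mm long along it (y), from 5 to 51 mm above the origin. All three carriers have the same fin and frame.
- arch_tray (a point): Middle of the arch carrier's tray (underside), 100 mm below its origin; tray 74 (x) x 60 mm. Two straps, each 20 mm along the bar, 14 mm apart inside down to 32 mm below the origin, then spreading, close the stirrup round the bar: it comes off only over the bar's free end, and the model allows about 50 mm of lift.
- quadrant_carrier: Same kind of carrier with a narrow block and one straight row of teeth; hangs on the feed rail nearer the post and stays there. Origin as on the arch carrier.
- parked_carrier: Same kind of carrier with a round base and two tooth stumps; hangs on the receiving rail, somewhere short of the buffer, and slides along the bar when pushed. Origin as on the arch carrier; runner 64 mm long. 0.25 kg, so its weight alone puts 2.5 N on the bar.
- feed: Feed rail, on the robot's right: grey base, round post and a level flat steel bar, 8 mm thick, 16 deep, fixed at the post only. Origin on the post's axis, underside of the base (sunk a little in the bench); the bar runs to the frame's +y, its top 185 mm above the origin, its free end 290 mm out.
- feed_tip (a point): Middle of the feed bar's top line, at its free end. The end is turned up as an end stop: 6 mm long along the bar, as thick as the bar, 12 mm above the bar's top; its outer face is at this point.
- feed_root (a point): Middle of the feed bar's top, 240 mm from feed_tip towards the post.
- next: Receiving rail, on the robot's left: the same, but its bar runs to -y. Near its post a dark collar is clamped on the bar; towards the free end it carries a black rubber buffer plate, 22 mm square, on two pins, in the runners' way. It gives 1 mm per 3 N from the first touch, springs back, hard stop at 6 mm (18 N).
- next_tip (a point): Middle of the receiving bar's top line, at its free end, turned up like the feed bar's. It lies 55 to 85 mm from feed_tip, up to 8 mm higher or lower and not quite in line.
- next_root (a point): Middle of the receiving bar's top, 240 mm from next_tip towards the post. The collar is set by hand and not measured: the buffer's face stands anywhere from 2 to 42 mm short of this point, on the side of next_tip.
- loose_model: Bystander: plaster dental arch lying on the bench under the rails, 54 x 50 x 30 mm, origin under its middle.
- spatula: Bystander: spatula, 190 mm long, lying on the bench under the rails; origin under its middle.
- bowl: Bystander: grey mixing bowl, 120 mm across, 65 mm high; origin under its middle.
- jar: Bystander: amber jar, 52 mm across, 75 mm high; origin under its middle.
- brush: Bystander: brush, 170 mm long; origin under its middle.

How it is judged:
By the outcome, as a careful person would: the job done as asked, in the order asked, and still so for the second after the job is handed in, with the robot touching nothing.
It also fails if it takes over 48 s, if anything falls off the work surface, if the arm or the gripper's body presses on something with over 40 N, if the wrist force passes 120 N, or if a joint passes its speed limit or range.

## Working session

There is one attempt and no reset: what is moved stays moved. The work goes in short steps, Python scripts to look and compute and a tool call to move; the robot and the scene stay as the last step left them, time stands still between calls to the robot, and variables do not carry over. Pictures are saved under pics/ and viewed, at most 10 in all, crops included, and the job is handed in when it is done.

Besides the shell and the picture viewer there is one more tool, called after "Emit:" as name(argument=value, ...) on one line, values as JSON. apply_moves: Moves the arm, as the interface text tells. Its arguments: {"type":"object","properties":{"rows":{"type":"string"},"hand":{"type":"number"},"newtons":{"type":"number"}},"required":["rows"]}

```bash
mkdir -p pics
cat > h.py <<'E'
import numpy as np, cv2
from workcell import *
def ray(cam,c):
    m=camera_model(cam); u,v=c[0]*560,c[1]*420
    d=np.array([(u-m["cx"])/m["fx"],(v-m["cy"])/m["fy"],1.]); R=np.array(m["orientation"])
    d=R@d; return np.array(m["xyz"]),d/np.linalg.norm(d)
def tri(c1,c2):
    (a,d),(b,e)=ray("top",c1),ray("side",c2)
    s=np.linalg.lstsq(np.c_[d,-e],b-a,rcond=None)[0]
    p,q=a+s[0]*d,b+s[1]*e
    return (p+q)/2,np.linalg.norm(p-q)
def atz(cam,c,z):
    a,d=ray(cam,c); return a+d*(z-a[2])/d[2]
E
python3 - <<'E'
from h import *
for n in("side","top"):
    cv2.imwrite(f"pics/{n}0.png",snapshot(n)); m=camera_model(n); print(n,m)
print(nose_length if not callable(nose_length) else nose_length())
for l in["arch_grip","arch_carrier","feed_tip","feed_root","next_tip","next_root","parked_carrier","quadrant_carrier","arch_tray"]:
    r={n:pinpoint(n,l) for n in("top","side")}
    for n in r: print(l,n,[(np.round(np.array(x["centre"])*[560,420],1).tolist(),round(x["score"],2)) for x in r[n][:2]])
    if r["top"] and r["side"]: print("  ",tri(r["top"][0]["centre"],r["side"][0]["centre"]))
print(sense())
E
```

```text
side {'fx': 419.14974580689966, 'fy': 419.14974580689966, 'cx': 282.7018938093033, 'cy': 211.59133979318125, 'xyz': array([-0.1192636 ,  0.54683649,  0.69907666]), 'orientation': array([[-0.69545879, -0.37727421,  0.61155641],
       [-0.71849637,  0.37695344, -0.58452466],
       [-0.01000221, -0.84591387, -0.53322573]])}
top {'fx': 513.9636764060588, 'fy': 513.9636764060588, 'cx': 277.44949737752415, 'cy': 202.682258151381, 'xyz': array([ 0.34210617, -0.04916834,  1.58753716]), 'orientation': array([[-0.01952768, -0.99251212,  0.12057517],
       [-0.99976355,  0.01823033, -0.01185352],
       [ 0.00956664, -0.12077813, -0.99263343]])}
0.011
arch_grip top [([318.7, 195.2], 0.6), ([315.9, 196.8], 0.44)]
arch_grip side [([311.3, 174.8], 0.68), ([290.9, 248.9], 0.55)]
   (array([ 0.52960626, -0.17829504,  0.19930398]), np.float64(0.00110916967105243))
arch_carrier top [([314.6, 197.7], 0.97)]
arch_carrier side [([310.9, 187.2], 0.77), ([210.7, 237.5], 0.66)]
   (array([ 0.52568415, -0.17092111,  0.16723316]), np.float64(0.0027586772122625627))
feed_tip top [([272.3, 201.9], 0.85), ([3
[... 1270 characters left out ...]
389416e+00, -2.84565978e-01]), 'joint_velocities': array([-0.00082426, -0.00031804, -0.00158279,  0.00055233,  0.00016021,
        0.00079077]), 'tau': array([ 2.97905062e-04, -3.86416447e+01,  2.38070011e+01,  5.36787808e+00,
       -7.48286275e-04, -3.47367438e-05]), 'tcp_pos': array([ 0.21966194, -0.5042167 ,  0.24230022]), 'orientation': array([[-9.16792249e-01, -3.99364458e-01,  5.18775169e-05],
       [-3.99364459e-01,  9.16792250e-01, -1.30197137e-05],
       [-4.23612945e-05, -3.26544091e-05, -9.99999999e-01]]), 'ft_force': array([-0.0235273 , -0.5599402 ,  0.02441892]), 'wrist_torque': array([-0.04606556,  0.00450916,  0.04874348]), 'finger_force': 0.0, 'opening': 0.085540808336078}
```

Run:
```python
import cv2
a=cv2.imread("pics/side0.png")[120:320,110:376]; cv2.imwrite("pics/sc.png",cv2.resize(a,None,fx=3,fy=3,interpolation=cv2.INTER_CUBIC))
a=cv2.imread("pics/top0.png")[140:260,130:396]; cv2.imwrite("pics/tc.png",cv2.resize(a,None,fx=3,fy=3,interpolation=cv2.INTER_CUBIC))
```

```text
(no output)
```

View pics/sc.png

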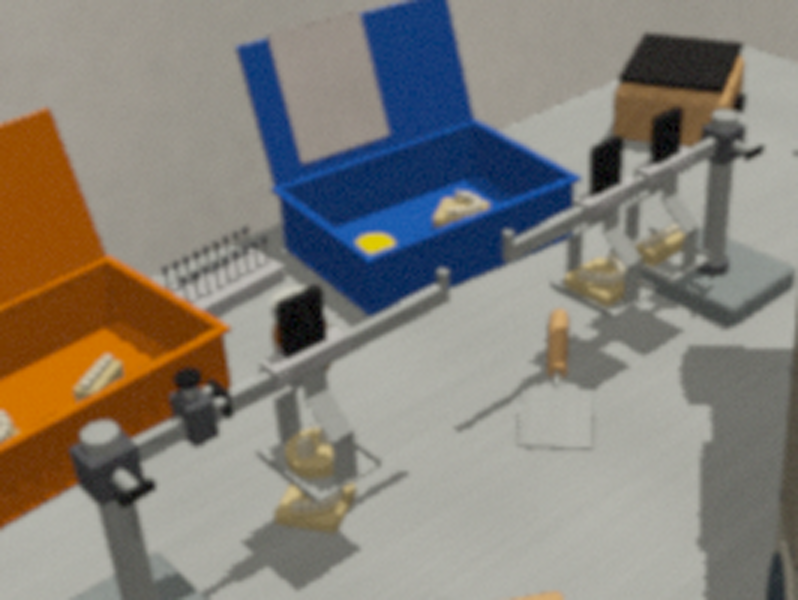

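View pics/tc.png

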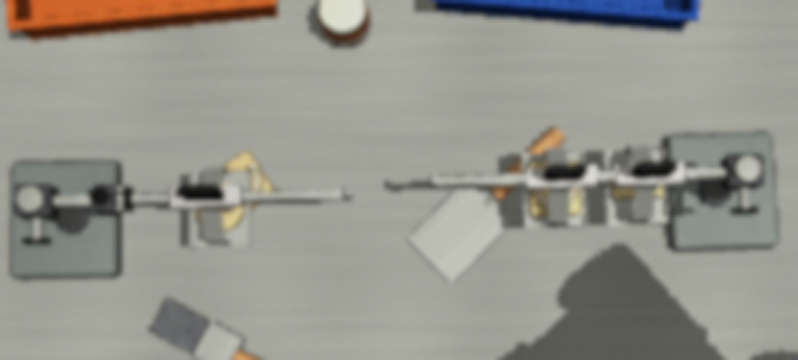

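The side view shows the feed tip's turn-up near crop (508,240), the next tip near (443,280), the buffer collar near (200,405), and three black fins. The top view shows the feed bar ending near crop (430,183), the next bar near (350,195), and the collar with its buffer at about (100–130,198). I'll zoom in to read them more precisely.

Run:
```python
import cv2,numpy as np
s=cv2.imread("pics/side0.png");t=cv2.imread("pics/top0.png")
def c(a,u,v,w=50,h=37):
    b=cv2.resize(a[v:v+h,u:u+w],None,fx=8,fy=8,interpolation=cv2.INTER_CUBIC)[:296,:400]
    for i in range(0,w,10): cv2.line(b,(i*8,0),(i*8,5),(0,0,255),1); cv2.putText(b,str(u+i),(i*8,15),0,.35,(0,0,255))
    for i in range(0,h,10): cv2.line(b,(0,i*8),(5,i*8),(0,0,255),1); cv2.putText(b,str(v+i),(6,i*8+4),0,.35,(0,0,255))
    return b
cv2.imwrite("pics/z1.png",np.vstack([np.hstack([c(s,245,185),c(t,235,184)]),np.hstack([c(s,160,233),c(s,290,160)])]))
```

```text
(no output)
```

View pics/z1.png

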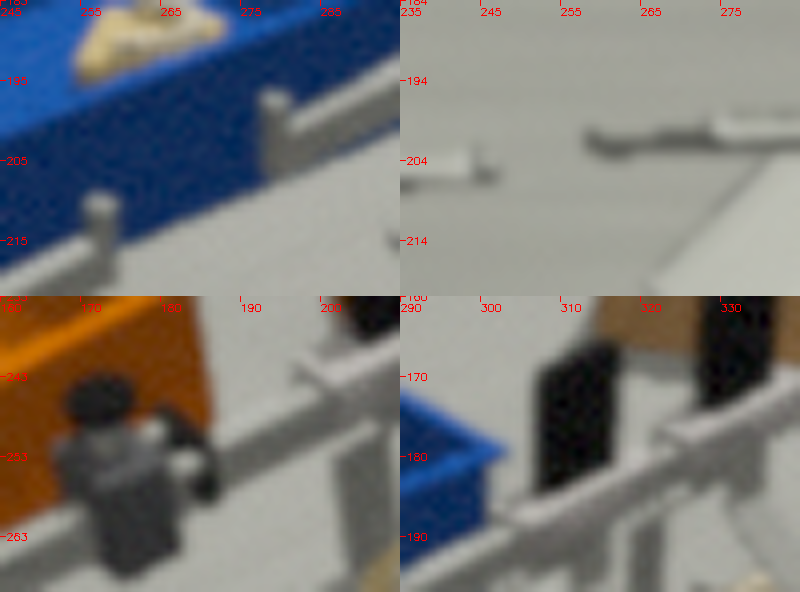

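```bash
cat >> h.py <<'E'
S=np.array([560,420.])
def T(a,b): return tri(np.array(a)/S,np.array(b)/S)
E
python3 - <<'E'
from h import *
np.set_printoptions(precision=4,suppress=True)
print("feed upturn top",T((274,199.8),(279,197.2)))
print("next upturn top",T((243.7,204.7),(258.2,209.5)))
for l in ["arch_grip","feed_root","next_root","next_tip","feed_tip"]:
    for k in range(2):
        o={}
        for n in("top","side"):
            snapshot(n); r=pinpoint(n,l); o[n]=r[0]["centre"] if r else None
        if o["top"] and o["side"]:print(l,np.array(o["top"])*S,np.array(o["side"])*S,*tri(o["top"],o["side"]),atz("top",o["top"],.18))
print(T((173.5,206),(186.5,253)))
for c in [(172,205),(173.5,206),(243.7,204.7),(274,199.8),(358,197)]: print(c,atz("top",np.array(c)/S,.185))
E
```

```text
feed upturn top (array([ 0.5215, -0.0556,  0.186 ]), np.float64(0.002739379954753955))
next upturn top (array([0.5073, 0.026 , 0.1933]), np.float64(0.0010212435067823075))
arch_grip [317.52  190.302] [312.816 173.586] [ 0.537  -0.1805  0.2001] 0.014704966383274946 [ 0.5456 -0.1776  0.18  ]
arch_grip [315.392 193.998] [311.192 175.686] [ 0.5299 -0.1721  0.1993] 0.007247896644553267 [ 0.5354 -0.1714  0.18  ]
feed_root [361.872 195.09 ] [343.616 170.016] [ 0.5281 -0.3045  0.1692] 0.008260926264188947 [ 0.53   -0.3001  0.18  ]
next_root [161.504 205.59 ] [169.624 259.602] [0.5123 0.2553 0.1741] 0.002278643840332547 [0.5109 0.2531 0.18  ]
next_root [346.92  196.308] [165.816 257.208] [ 0.6243 -0.0493  0.0489] 0.4821185491660672 [ 0.5273 -0.2585  0.18  ]
next_tip [249.2   208.194] [258.496 215.082] [0.505  0.0177 0.1746] 0.014756833078736759 [0.4992 0.0121 0.18  ]
next_tip [245.28  205.002] [257.32  212.604] [0.5094 0.0241 0.1828] 0.0040432402449520274 [0.5083 0.0228 0.18  ]
feed_tip [272.776 203.196] [276.808 200.298] [ 0.5159 -0.049   0.182 ] 0.011654496083778573 [ 0.5119 -0.0531  0.18  ]
feed_tip [271.88  201.306] [332.584 175.308] [ 0.4586 -0.0842  0.2686] 0.11584748109609173 [ 0.5172 -0.0507  0.18  ]
(array([0.5092, 0.2205, 0.1736]), np.float64(0.002131233766115818))
(172, 205) [0.5114 0.2233 0.185 ]
(173.5, 206) [0.5085 0.2192 0.185 ]
(243.7, 204.7) [0.5086 0.0269 0.185 ]
(274, 199.8) [ 0.5206 -0.0566  0.185 ]
(358, 197) [ 0.5242 -0.2883  0.185 ]
```

Run:
```python
from h import *
np.set_printoptions(precision=4,suppress=True)
g=np.mean([cv2.cvtColor(snapshot("top"),cv2.COLOR_BGR2GRAY).astype(float) for _ in range(6)],0)
np.save("g.npy",g)
for nm,cols,r0,r1,z in(("feed",list(range(278,303,4)),190,208,.174),("next",list(range(176,190,3))+list(range(212,243,4)),195,212,.181)):
    P=[]
    for c in cols:
        p=g[r0:r1,c-1:c+2].mean(1); print(nm,c,p.astype(int).tolist())
b=np.mean([snapshot("top") for _ in range(2)],0)
m=(b.max(2)<45); ys,xs=np.nonzero(m[180:215,150:400]); xs+=150; ys+=180
n,l,st,ce=cv2.connectedComponentsWithStats(m[180:215,150:400].astype(np.uint8))
for i in range(1,n):
    if st[i,4]>8: print(st[i]+[150,180,0,0,0],ce[i]+[150,180])
print(sense()["clock"])
```

```text
feed 278 [161, 162, 163, 162, 162, 161, 161, 155, 153, 169, 170, 139, 118, 137, 153, 154, 156, 163]
feed 282 [162, 163, 163, 163, 162, 162, 160, 153, 149, 165, 165, 130, 117, 150, 174, 181, 184, 186]
feed 286 [161, 162, 163, 163, 163, 162, 161, 158, 160, 173, 166, 126, 122, 161, 184, 188, 188, 187]
feed 290 [162, 163, 163, 163, 163, 163, 161, 156, 157, 173, 170, 127, 96, 120, 160, 179, 181, 179]
feed 294 [162, 162, 160, 157, 157, 157, 156, 156, 163, 178, 173, 129, 91, 94, 112, 122, 130, 148]
feed 298 [158, 141, 112, 93, 89, 87, 88, 116, 161, 185, 179, 136, 94, 87, 95, 96, 91, 89]
feed 302 [152, 126, 102, 93, 93, 97, 102, 127, 167, 182, 163, 118, 87, 85, 90, 92, 92, 92]
next 176 [161, 161, 160, 160, 159, 159, 157, 155, 149, 146, 159, 157, 126, 111, 135, 154, 159]
next 179 [162, 160, 160, 159, 158, 158, 157, 157, 149, 143, 157, 154, 119, 109, 139, 157, 160]
next 182 [161, 161, 160, 159, 159, 158, 157, 156, 151, 148, 160, 155, 117, 96, 118, 146, 157]
next 185 [161, 161, 161, 160, 158, 157, 155, 152, 147, 144, 154, 151, 121, 99, 110, 140, 156]
next 188 [161, 162, 160, 156, 153, 151, 147,
[... 316 characters left out ...]
142, 160, 163, 162]
next 224 [159, 160, 162, 163, 162, 163, 162, 158, 156, 167, 160, 120, 109, 141, 159, 162, 161]
next 228 [159, 160, 163, 163, 163, 164, 163, 161, 162, 171, 161, 120, 108, 140, 159, 163, 161]
next 232 [159, 160, 163, 164, 164, 164, 163, 164, 168, 176, 167, 125, 108, 139, 159, 163, 161]
next 236 [159, 160, 163, 164, 164, 164, 163, 164, 169, 177, 169, 132, 122, 146, 160, 163, 162]
next 240 [159, 159, 162, 163, 164, 165, 164, 166, 172, 180, 173, 151, 148, 158, 162, 163, 162]
[341 194  13   4  37] [347.5405 195.9189]
[312 196  12   3  33] [317.4242 197.0303]
[363 200  11   6  34] [367.8824 202.0588]
[161 203   5   5  21] [163. 205.]
[190 202  13   4  39] [196.2051 203.7949]
3.4
```

Run:
```python
from h import *
np.set_printoptions(precision=4,suppress=True)
for n,c,z in [("feed tip",(274,199.2),.174),("feed300",(300,199.2),.174),("arch fin bottom-near",(317.6,199.),.18),("fin top row",(317.6,195.8),.225),("fin",(317.6,197.5),.21),("parked fin",(196.2,203.8),.215),("quad fin",(347.5,196),.21),("next tip",(243.7,204.1),.181),("next220",(220,204.1),.181),("next180",(180,204.8),.181)]: print(n,atz("top",np.array(c)/S,z))
print("fin T top centre",T((317.6,196.3),(311.5,167.5)))
s=sense();R=s["orientation"];print(R.T@(np.array([.525,-.175,.28])-s["tcp_pos"])*100,s["tcp_pos"])
```

```text
feed tip [ 0.5237 -0.0567  0.174 ]
feed300 [ 0.5224 -0.1288  0.174 ]
arch fin bottom-near [ 0.5213 -0.1771  0.18  ]
fin top row [ 0.5242 -0.1733  0.225 ]
fin [ 0.5216 -0.1745  0.21  ]
parked fin [0.5098 0.1527 0.215 ]
quad fin [ 0.5242 -0.2556  0.21  ]
next tip [0.5107 0.0271 0.181 ]
next220 [0.5119 0.0923 0.181 ]
next180 [0.512  0.2022 0.181 ]
fin T top centre (array([ 0.5238, -0.1726,  0.2243]), np.float64(0.0022368436080440718))
[-41.1414  17.9931  -3.7731] [ 0.2197 -0.5042  0.2423]
```

Emit:
apply_moves(rows="-41.1 18 -3.8 0 0 -1.161; -41.1 18 -3.8 0 0 -1.161; -41.1 18 -3.8 0 0 -1.161; -41.1 18 -3.8 0 0 -1.161; -41.1 18 -3.8 0 0 -1.161; -41.1 18 -3.8 0 0 -1.161; -41.1 18 -3.8 0 0 -1.161; -41.1 18 -3.8 0 0 -1.161; -41.1 18 -3.8 0 0 -1.161; -41.1 18 -3.8 0 0 -1.161", hand=0)

```text
clock: 4.4
tcp_pos: [0.5277, -0.1711, 0.2795]
orientation: [[0.006, -1.0, -0.0], [-1.0, -0.006, 0.001], [-0.001, 0.0, -1.0]]
ft_force: [-0.6, -0.3, 0.2]
opening: 0.0851
finger_force: 0.0
```

Emit:
apply_moves(rows="0 0.2 3 0 0 0; 0 0.2 5 0 0 0; 0 0.2 7 0 0 0; 0 0.2 8.2 0 0 0; 0 0.2 8.2 0 0 0; 0 0.2 8.2 0 0 0")

```text
clock: 5.0
tcp_pos: [0.5228, -0.1755, 0.1991]
orientation: [[0.001, -1.0, 0.001], [-1.0, -0.001, -0.001], [0.001, -0.001, -1.0]]
ft_force: [-0.1, -0.7, -0.1]
opening: 0.0857
finger_force: 0.0
```

Run:
```python
from h import *
a=snapshot("side")[120:270,240:440]; b=snapshot("top")[140:260,230:390]
cv2.imwrite("pics/g1.png",np.vstack([cv2.resize(a,(533,400)),np.zeros((0,533,3),np.uint8)])); 
cv2.imwrite("pics/g1.png",np.hstack([cv2.resize(a,(400,300)),cv2.resize(b,(400,300))]))
print(sense()["tcp_pos"],sense()["ft_force"])
```

```text
[ 0.52322175 -0.17537665  0.19960629] [-0.23583246 -0.21608484  0.53741009]
```

View pics/g1.png

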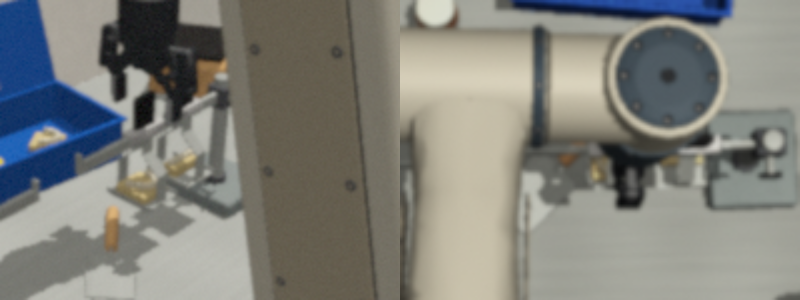

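The side view shows the fin at about (145,108), between the open fingers at (112,75) and (180,85). In the top view the arm blocks the carrier. I'll close the fingers.

Emit:
apply_moves(rows="0 0 0 0 0 0; 0 0 0 0 0 0; 0 0 0 0 0 0; 0 0 0 0 0 0; 0 0 0 0 0 0; 0 0 0 0 0 0; 0 0 0 0 0 0; 0 0 0 0 0 0", hand=1, newtons=50)

```text
clock: 5.9
tcp_pos: [0.5228, -0.1751, 0.1984]
orientation: [[0.001, -1.0, 0.001], [-1.0, -0.001, -0.0], [0.0, -0.001, -1.0]]
ft_force: [0.7, 0.0, 1.0]
opening: 0.0094
finger_force: 50.5
```

Emit:
apply_moves(rows="0 0 -0.5 0 0 0; 0 0 -1.5 0 0 0; 0 0 -2.5 0 0 0; 0 0 -3.5 0 0 0; 0 0 -4.3 0 0 0; 0 0 -4.3 0 0 0; 0 0 -4.3 0 0 0")

```text
clock: 6.6
tcp_pos: [0.5226, -0.1749, 0.2413]
orientation: [[0.001, -1.0, 0.0], [-1.0, -0.001, 0.0], [-0.0, -0.0, -1.0]]
ft_force: [-0.3, -0.4, -2.6]
opening: 0.0092
finger_force: 50.1
```

Emit:
apply_moves(rows="-1.5 0 0 0 0 0; -4 0 0 0 0 0; -6.5 0 0 0 0 0; -9 0 0 0 0 0; -11.5 0 0 0 0 0; -13.5 0 0 0 0 0; -15 0 0 0 0 0; -16 0 0 0 0 0; -16 0 0 0 0 0; -16 0 0 0 0 0")

```text
clock: 7.6
tcp_pos: [0.5224, -0.0153, 0.2412]
orientation: [[0.001, -1.0, -0.0], [-1.0, -0.001, -0.0], [0.0, 0.0, -1.0]]
ft_force: [-0.2, 0.8, -1.9]
opening: 0.0092
finger_force: 50.1
```

Run:
```python
from h import *
a=snapshot("side"); cv2.imwrite("pics/s2.png",a)
cv2.imwrite("pics/g2.png",cv2.resize(a[150:280,200:360],(738,600),interpolation=cv2.INTER_CUBIC))
print(sense()["tcp_pos"],sense()["ft_force"])
```

```text
[ 0.52237087 -0.01556575  0.24120482] [ 0.40153852 -0.3890471  -2.00099618]
```

View pics/g2.png

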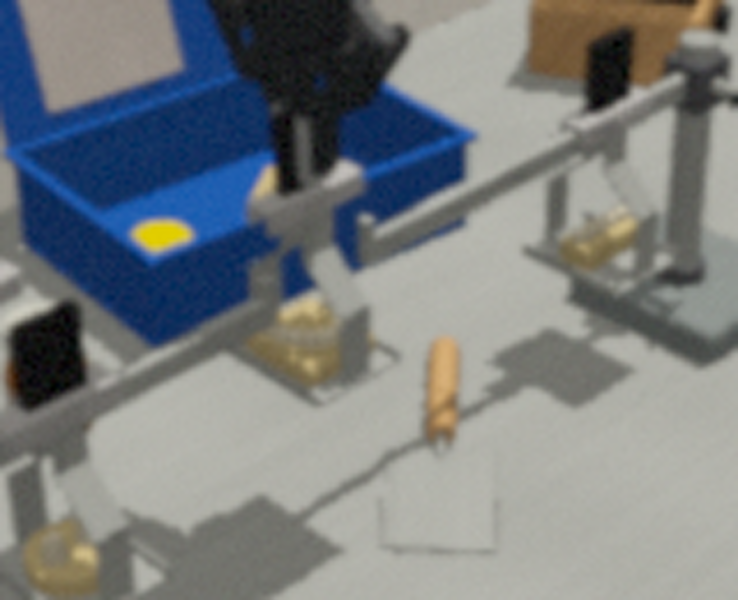

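The carrier hangs free in the gap at about (315,190). The feed tip is behind it at (365,235), and the next bar's end comes in from the lower left, near (270,310). Next I'll shift it sideways onto the receiving line, raise it a little, and go in over the tip.

Emit:
apply_moves(rows="0 0.6 -0.4 0 0 0; 0 1.15 -0.4 0 0 0; -0.5 1.15 -0.4 0 0 0; -1.5 1.15 -0.4 0 0 0; -2.5 1.15 -0.4 0 0 0; -3.5 1.15 -0.4 0 0 0; -4.5 1.15 -0.4 0 0 0; -5 1.15 -0.4 0 0 0; -5 1.15 -0.4 0 0 0")

```text
clock: 8.55
tcp_pos: [0.5109, 0.0358, 0.2452]
orientation: [[0.002, -1.0, -0.0], [-1.0, -0.002, -0.0], [0.0, 0.0, -1.0]]
ft_force: [0.7, 0.2, -2.9]
opening: 0.0094
finger_force: 50.1
```

Run:
```python
from h import *
a=snapshot("side"); cv2.imwrite("pics/s3.png",a)
cv2.imwrite("pics/g3.png",cv2.resize(a[165:265,190:323],(798,600),interpolation=cv2.INTER_CUBIC))
print(sense()["tcp_pos"],sense()["ft_force"])
```

```text
[0.51088467 0.03528155 0.24521915] [ 0.71539717  0.35598439 -2.29821794]
```

View pics/g3.png

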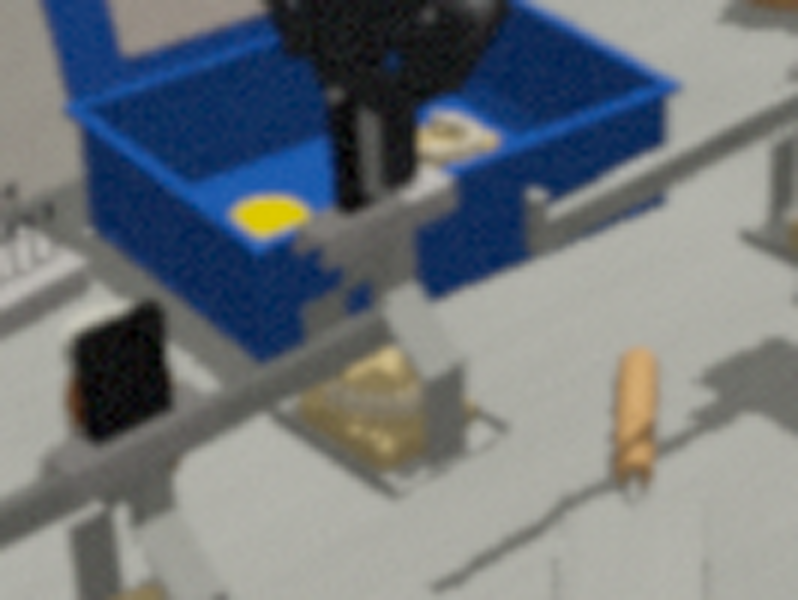

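The next bar runs between the straps: it passes in front of the far strap at (330,310) and behind the near one at (410,310). Forces are only noise, so I'll go further in and then partly down.

Emit:
apply_moves(rows="-1 0 0 0 0 0; -2 0 0 0 0 0; -3 0 0 0 0 0; -3.5 0 0 0 0 0; -3.5 0 0.4 0 0 0; -3.5 0 0.9 0 0 0; -3.5 0 1.4 0 0 0; -3.5 0 1.8 0 0 0; -3.5 0 1.8 0 0 0")

```text
clock: 9.5
tcp_pos: [0.5104, 0.0696, 0.2264]
orientation: [[0.001, -1.0, -0.002], [-1.0, -0.001, -0.001], [0.0, 0.002, -1.0]]
ft_force: [0.5, -0.6, -2.0]
opening: 0.0095
finger_force: 50.1
```

Emit:
apply_moves(rows="0 0.1 0 0 0 0; 0 0.2 0 0 0 0; 0 0.25 0 0 0 0; 0 0.25 0 0 0 0; 0 0.25 0 0 0 0")

```text
clock: 10.0
tcp_pos: [0.5084, 0.0699, 0.2274]
orientation: [[0.001, -1.0, 0.0], [-1.0, -0.001, 0.0], [-0.0, -0.0, -1.0]]
ft_force: [-0.6, 0.7, -1.8]
opening: 0.0094
finger_force: 50.1
```

```bash
python3 -c "
from h import *
print(sense()['tcp_pos'],sense()['ft_force'])"
```

```text
[0.50836353 0.0699462  0.22744078] [-0.55508729  0.68971724 -1.79609584]
```

Emit:
apply_moves(rows="0 -0.2 0 0 0 0; 0 -0.4 0 0 0 0; 0 -0.5 0 0 0 0; 0 -0.5 0 0 0 0; 0 -0.5 0 0 0 0")

```text
clock: 10.5
tcp_pos: [0.5134, 0.0699, 0.2272]
orientation: [[0.001, -1.0, -0.0], [-1.0, -0.001, -0.0], [0.0, 0.0, -1.0]]
ft_force: [-0.1, -0.3, -2.1]
opening: 0.0094
finger_force: 50.1
```

No contact within 2.5 mm either way, so it is well centred. I'll return to the middle and lower it.

Emit:
apply_moves(rows="0 0.25 0 0 0 0; 0 0.25 0.4 0 0 0; 0 0.25 0.8 0 0 0; 0 0.25 1.2 0 0 0; 0 0.25 1.5 0 0 0; 0 0.25 1.5 0 0 0; 0 0.25 1.5 0 0 0")

```text
clock: 11.2
tcp_pos: [0.5109, 0.0699, 0.2122]
orientation: [[0.001, -1.0, -0.0], [-1.0, -0.001, -0.0], [0.0, 0.0, -1.0]]
ft_force: [-1.2, 0.0, -2.8]
opening: 0.0097
finger_force: 50.1
```

Emit:
apply_moves(rows="0 0 0.1 0 0 0; 0 0 0.2 0 0 0; 0 0 0.3 0 0 0; 0 0 0.3 0 0 0; 0 0 0.3 0 0 0")

```text
clock: 11.7
tcp_pos: [0.5108, 0.0699, 0.2093]
orientation: [[0.001, -1.0, -0.0], [-1.0, -0.001, 0.0], [-0.0, 0.0, -1.0]]
ft_force: [0.1, 0.3, -2.4]
opening: 0.0094
finger_force: 50.1
```

Emit:
apply_moves(rows="0 0 0.07 0 0 0; 0 0 0.15 0 0 0; 0 0 0.2 0 0 0; 0 0 0.2 0 0 0")

```text
clock: 12.1
tcp_pos: [0.5108, 0.0699, 0.2072]
orientation: [[0.001, -1.0, -0.0], [-1.0, -0.001, -0.0], [0.0, 0.0, -1.0]]
ft_force: [0.3, -0.3, -2.1]
opening: 0.0092
finger_force: 50.1
```

Emit:
apply_moves(rows="0 0 0.07 0 0 0; 0 0 0.15 0 0 0; 0 0 0.15 0 0 0; 0 0 0.15 0 0 0")

```text
clock: 12.5
tcp_pos: [0.5108, 0.0699, 0.2057]
orientation: [[0.001, -1.0, -0.0], [-1.0, -0.001, 0.0], [-0.0, 0.0, -1.0]]
ft_force: [0.4, -0.6, -2.0]
opening: 0.0093
finger_force: 50.1
```

Emit:
apply_moves(rows="0 0 0.05 0 0 0; 0 0 0.1 0 0 0; 0 0 0.1 0 0 0; 0 0 0.1 0 0 0")

```text
clock: 12.9
tcp_pos: [0.5108, 0.0699, 0.2048]
orientation: [[0.001, -1.0, -0.0], [-1.0, -0.001, -0.0], [0.0, 0.0, -1.0]]
ft_force: [0.7, 0.4, -2.2]
opening: 0.0092
finger_force: 50.1
```

Emit:
apply_moves(rows="0 0 0.05 0 0 0; 0 0 0.1 0 0 0; 0 0 0.1 0 0 0; 0 0 0.1 0 0 0")

```text
clock: 13.3
tcp_pos: [0.5108, 0.0699, 0.2038]
orientation: [[0.001, -1.0, -0.0], [-1.0, -0.001, 0.0], [-0.0, 0.0, -1.0]]
ft_force: [-0.8, 0.0, -2.3]
opening: 0.0092
finger_force: 50.1
```

Emit:
apply_moves(rows="0 0 0.05 0 0 0; 0 0 0.1 0 0 0; 0 0 0.1 0 0 0; 0 0 0.1 0 0 0")

```text
clock: 13.7
tcp_pos: [0.5108, 0.0699, 0.2028]
orientation: [[0.001, -1.0, -0.0], [-1.0, -0.001, -0.0], [0.0, 0.0, -1.0]]
ft_force: [-0.8, 0.2, -2.5]
opening: 0.0096
finger_force: 50.1
```

Emit:
apply_moves(rows="0 0 0.05 0 0 0; 0 0 0.1 0 0 0; 0 0 0.1 0 0 0")

```text
clock: 14.0
tcp_pos: [0.5108, 0.0699, 0.2017]
orientation: [[0.001, -1.0, -0.0], [-1.0, -0.001, -0.0], [0.0, 0.0, -1.0]]
ft_force: [-0.4, -0.8, -1.9]
opening: 0.0093
finger_force: 50.1
```

Emit:
apply_moves(rows="0 0 0.05 0 0 0; 0 0 0.1 0 0 0; 0 0 0.1 0 0 0")

```text
clock: 14.3
tcp_pos: [0.5109, 0.0699, 0.2009]
orientation: [[0.001, -1.0, 0.0], [-1.0, -0.001, 0.0], [-0.0, -0.0, -1.0]]
ft_force: [-0.3, 0.5, -0.2]
opening: 0.0096
finger_force: 50.2
```

Emit:
apply_moves(rows="0 0 0.05 0 0 0; 0 0 0.1 0 0 0; 0 0 0.1 0 0 0")

```text
clock: 14.6
tcp_pos: [0.5109, 0.0699, 0.2009]
orientation: [[0.001, -1.0, 0.001], [-1.0, -0.001, 0.0], [-0.0, -0.001, -1.0]]
ft_force: [-3.3, 0.4, 4.7]
opening: 0.0093
finger_force: 51.4
```

Contact came at TCP z ≈ 0.201 m. I'll ease the load off and run it along the bar.

Emit:
apply_moves(rows="0 0 -0.08 0 0 0; 0 0 -0.08 0 0 0; -0.5 0 -0.08 0 0 0; -1 0 -0.08 0 0 0; -1.5 0 -0.08 0 0 0; -1.5 0 -0.08 0 0 0")

```text
clock: 15.2
tcp_pos: [0.5112, 0.0856, 0.2009]
orientation: [[0.002, -1.0, 0.001], [-1.0, -0.002, 0.0], [-0.0, -0.001, -1.0]]
ft_force: [-0.4, -0.7, 3.2]
opening: 0.0097
finger_force: 51.0
```

Emit:
apply_moves(rows="-0.4 0 0 0 0 0; -0.8 0 0 0 0 0; -1.2 0 0 0 0 0; -1.6 0 0 0 0 0; -2 0 0 0 0 0; -2.4 0 0 0 0 0; -2.8 0 0 0 0 0; -2.8 0 0 0 0 0")

```text
clock: 16.0
tcp_pos: [0.5109, 0.1129, 0.2009]
orientation: [[0.001, -1.0, 0.0], [-1.0, -0.001, -0.001], [0.001, -0.0, -1.0]]
ft_force: [-0.4, -4.2, 4.0]
opening: 0.0093
finger_force: 51.2
```

Run:
```python
from h import *
a=snapshot("side"); cv2.imwrite("pics/s4.png",a)
cv2.imwrite("pics/g4.png",cv2.resize(a[180:290,130:277],(798,597),interpolation=cv2.INTER_CUBIC))
print(sense()["tcp_pos"],sense()["ft_force"])
```

```text
[0.51089528 0.11286449 0.20089419] [-0.88777215 -4.39204026  4.764981  ]
```

View pics/g4.png

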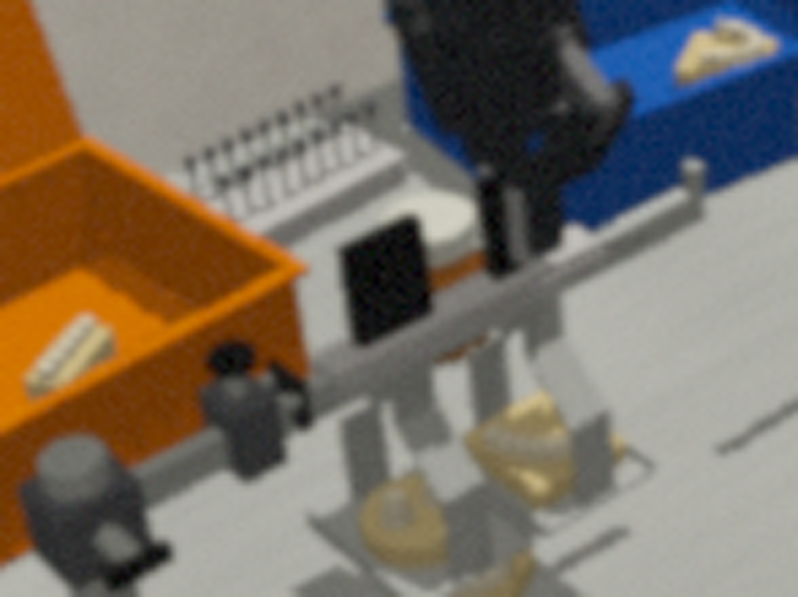

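Both carriers hang on the next bar and touch. The parked runner's end, at (318,360), is about 1 cm short of the buffer at (292,390). I'll take off some vertical load and creep forward.

Emit:
apply_moves(rows="0 0 -0.05 0 0 0; -0.1 0 -0.05 0 0 0; -0.3 0 -0.05 0 0 0; -0.5 0 -0.05 0 0 0; -0.5 0 -0.05 0 0 0")

```text
clock: 16.55
tcp_pos: [0.5106, 0.1181, 0.2009]
orientation: [[0.001, -1.0, -0.0], [-1.0, -0.001, 0.0], [-0.0, 0.0, -1.0]]
ft_force: [0.2, -3.7, 2.1]
opening: 0.01
finger_force: 50.9
```

Emit:
apply_moves(rows="-0.1 0 0 0 0 0; -0.2 0 0 0 0 0; -0.3 0 0 0 0 0; -0.3 0 0 0 0 0")

```text
clock: 16.95
tcp_pos: [0.5107, 0.1212, 0.2009]
orientation: [[0.001, -1.0, -0.0], [-1.0, -0.001, 0.0], [-0.0, 0.0, -1.0]]
ft_force: [-0.2, -2.4, 1.3]
opening: 0.0097
finger_force: 50.8
```

Emit:
apply_moves(rows="-0.1 0 0 0 0 0; -0.2 0 0 0 0 0; -0.2 0 0 0 0 0")

```text
clock: 17.25
tcp_pos: [0.5107, 0.1232, 0.2009]
orientation: [[0.001, -1.0, -0.0], [-1.0, -0.001, 0.0], [-0.0, 0.0, -1.0]]
ft_force: [0.1, -3.3, 1.0]
opening: 0.0095
finger_force: 50.7
```

Emit:
apply_moves(rows="-0.1 0 0 0 0 0; -0.2 0 0 0 0 0; -0.2 0 0 0 0 0")

```text
clock: 17.55
tcp_pos: [0.5107, 0.1252, 0.2009]
orientation: [[0.001, -1.0, -0.0], [-1.0, -0.001, 0.0], [-0.0, 0.0, -1.0]]
ft_force: [-0.5, -2.0, -0.6]
opening: 0.0094
finger_force: 50.6
```

Emit:
apply_moves(rows="-0.1 0 0 0 0 0; -0.15 0 0 0 0 0; -0.15 0 0 0 0 0")

```text
clock: 17.85
tcp_pos: [0.5107, 0.1263, 0.2009]
orientation: [[0.001, -1.0, -0.0], [-1.0, -0.001, -0.0], [0.0, 0.0, -1.0]]
ft_force: [0.1, -3.6, -1.0]
opening: 0.0092
finger_force: 50.5
```

Emit:
apply_moves(rows="-0.05 0 0 0 0 0; -0.1 0 0 0 0 0; -0.1 0 0 0 0 0")

```text
clock: 18.15
tcp_pos: [0.5107, 0.127, 0.201]
orientation: [[0.001, -1.0, -0.0], [-1.0, -0.001, -0.001], [0.001, 0.0, -1.0]]
ft_force: [0.6, -4.7, -0.7]
opening: 0.0097
finger_force: 50.4
```

Emit:
apply_moves(rows="-0.05 0 0 0 0 0; -0.1 0 0 0 0 0; -0.1 0 0 0 0 0")

```text
clock: 18.45
tcp_pos: [0.5106, 0.1275, 0.201]
orientation: [[0.001, -1.0, -0.001], [-1.0, -0.001, -0.002], [0.002, 0.001, -1.0]]
ft_force: [0.1, -6.7, -0.4]
opening: 0.0092
finger_force: 50.4
```

Emit:
apply_moves(rows="-0.05 0 0 0 0 0; -0.1 0 0 0 0 0; -0.1 0 0 0 0 0; -0.1 0 0 0 0 0")

```text
clock: 18.85
tcp_pos: [0.5106, 0.128, 0.2011]
orientation: [[0.001, -1.0, -0.001], [-1.0, -0.001, -0.003], [0.003, 0.001, -1.0]]
ft_force: [1.5, -7.8, -1.6]
opening: 0.0094
finger_force: 50.4
```

The force rose from about 3 N of friction to 7.8 N, so the buffer carries roughly 5 N. I'll release now.

Emit:
apply_moves(rows="0 0 0 0 0 0; 0 0 0 0 0 0; 0 0 0 0 0 0; 0 0 0 0 0 0; 0 0 0 0 0 0; 0 0 0 0 0 0; 0 0 0 0 0 0", hand=0)

```text
clock: 19.55
tcp_pos: [0.5108, 0.1295, 0.2011]
orientation: [[0.001, -1.0, 0.0], [-1.0, -0.001, 0.0], [-0.0, -0.0, -1.0]]
ft_force: [0.2, 0.4, -0.3]
opening: 0.0856
finger_force: 0.0
```

Emit:
apply_moves(rows="0 0 -1 0 0 0; 0 0 -3 0 0 0; 0 0 -6 0 0 0; 0 0 -9 0 0 0; 0 0 -12 0 0 0; 0 0 -14 0 0 0; 0 0 -14 0 0 0; 0 0 -14 0 0 0")

```text
clock: 20.35
tcp_pos: [0.5108, 0.1296, 0.3415]
orientation: [[0.001, -1.0, 0.001], [-1.0, -0.001, 0.001], [-0.001, -0.001, -1.0]]
ft_force: [0.4, -0.4, -0.5]
opening: 0.0855
finger_force: 0.0
```

Run:
```python
from h import *
a=snapshot("side"); cv2.imwrite("pics/s5.png",a)
cv2.imwrite("pics/g5.png",cv2.resize(a[180:290,130:277],(798,597),interpolation=cv2.INTER_CUBIC))
s=sense();print(s["clock"],s["tcp_pos"],s["ft_force"])
```

```text
20.4 [0.51051319 0.12939383 0.34064107] [-0.55087375  0.18356434 -1.0032621 ]
```

View pics/g5.png

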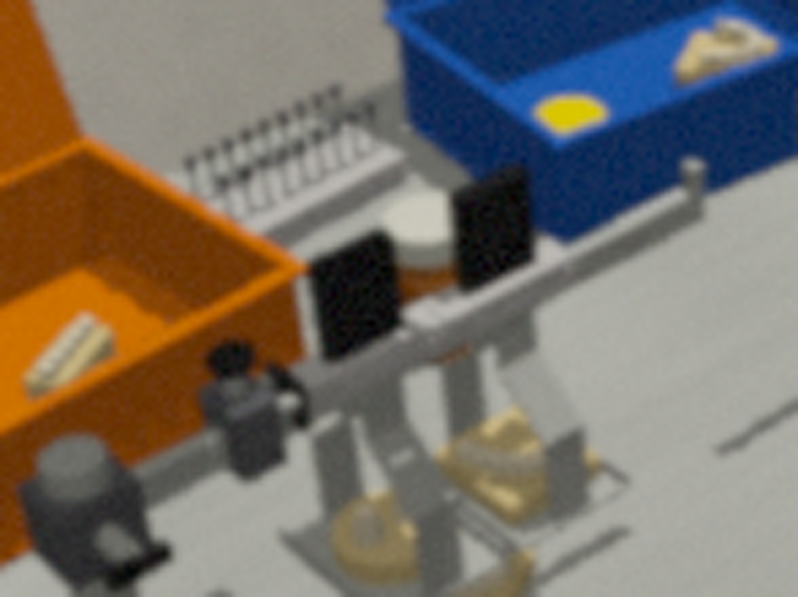

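Both carriers hang closed up: the runners meet at about (410,330), and the parked one stands against the buffer at (300,385). The gripper is clear.

```bash
python3 -c "
from workcell import job_done
print(job_done())"
```

```text
the job is handed in; nothing more can be done
None
```

The arch carrier now hangs on the receiving rail, closed up with the parked carrier against the buffer; I pressed with about 8 N in all, roughly 5 N of it on the buffer by estimate, then let go and handed the job in at about 20 s.

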